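# Shut the washing machine and start the wash

## Robot

A 6-joint arm with a two-finger parallel gripper is mounted at the origin on the work surface. World frame = base frame: x ahead of the robot, y to its left, z up, the work surface at z = 0. Lengths are in mm, angles in rad, forces in N, time in s.
With the tool pointing down it reaches from about 275 to 750 mm from the base axis. Payload 10.2 kg.
Tool frame: the origin (TCP) lies midway between the tips of the shut fingers; the grasp point (between the pads) lies 19 mm behind it; z points along the fingers, y is the line along which they close (so a half turn about z gives the same grasp; the last joint's range is limited). The gripper opens to 85 mm and grips with 20 to 120 N. Pads are 22 mm wide; open, the fingers measure 114 mm over their backs; the gripper's body (76 mm by 85 mm) begins 54 mm behind the grasp point. The pads swing forward as they close: fully open they stand 13 mm farther back than shut.
Start: joints at [1.065, 0.313, 1.498, -0, 1.331, -0.223], TCP at [146.512, 504.148, 231.294] pointing down, gripper open.
Joint ranges: [-2.94, 2.94], [-0.97, 2.17], [0.19, 2.56], [-1.23, 4.37], [0.02, 3.11], [-2.88, 2.88]. Speed limits (rad/s): [2.39, 2.39, 3.01, 3.14, 3.14, 3.14].

## Interface

Orientations are given as a unit quaternion [w, x, y, z].
In Python, from rig import ctrl gives the robot as it stands.
- The arm moves only by the tool arm_command, never from a script. Its argument "increments" is a list of rows, each an object with "dr": the turn, a rotation vector about the tool's x, y, z in units of pi/4 rad (1.0 is pi/4 rad), a list of three; "offset": the shift along the tool's x, y, z in units of 120 mm (1.0 is 120 mm), a list of three; "hand": the opening, from -1 (shut) to 1 (fully open). A call has 1 to 8 rows; each row shifts and turns the commanded pose from where the row before left it, along the tool's axes as they then stand; what a row does not reach is not made up. A row lasts 1/10 s, in which the tool goes at most 50 mm and 8.59 degrees, less where a joint would pass 70% of its speed; a pose out of reach is approached as far as the arm can. A call with a number of a shift or a turn outside -1 to 1 is refused whole. A call with a gripper value outside its range is refused whole. The fingers move at their own pace and stop on an object; "grip_force" is the grip in N (left out, the last holds). Time passes only in rows, so rows that do not move let the fingers close. It gives the time, the measured TCP pose, the force, the opening and the grip force at its end, in the units of the state.
- ctrl.sense(): the state, without advancing time (a new reading comes with each control period).
- ctrl.capture(name): name is "scene" or "top" or "wrist"; returns the picture (384x512x3 uint8, red, green, blue); there is no depth.
- ctrl.camera_info(name): a dict with "K" (3x3 intrinsics, pixels), "R" (3x3) and "t" (3): a world point X has camera coordinates R X + t. Camera axes: x right, y down, z forward; pixel columns grow to the right and rows downward; lengths in mm; the calibration is good to about 2 mm. A picture is of the moment at which its call begins: read the wrist's pose just before it. camera_info takes no time and is no camera call; for the wrist camera it gives the pose at the moment of the call.
- ctrl.finish_job(): hands the job in; it is judged then, once.
The state is a dict: "time_s": time; "joints": joint angles; "dq": joint speeds; "tau": joint torques, N m; "eef_pos": TCP position; "ee_rot": TCP orientation; "force": force on the tool from outside, world axes, zero at the start; "wrist_torque": the same for the moment, N m; "grip_width": opening from 0.0 (shut) to 1.0 (fully open); "grip_force": force on a finger pad.
Only numpy, scipy, OpenCV 4.12 (cv2) and the standard library are available. Lean on these libraries where they do the work, as an engineer would, in place of code of your own. Each camera call takes 0.05 s, during which the arm holds its last target. There are 200 camera calls.

## Task

The washing machine is loaded, so start the wash: gently push the half-open lid down until it is fully shut, then press with your fingertips, in this order, the on/off key (small round, at the right-hand end of the console), the middle one of the three rectangular programme keys, and the start key (big round), each fully down and let go again. Press no key before the lid is shut, press neither of the other programme keys, do not raise the lid or pick anything up, and leave everything else standing where it is.

Things in the scene. Friction and masses are not known exactly. Their poses are not given: they have to be found in the camera images.
- washer: white top-loading washing machine in the counter's gap, fixed, 540 deep (x), 530 wide (y). Origin: footprint centre at counter height, deck 100 above; x away from the robot, y left. Keys: in a row on the deck's front strip, 205 in front of the origin; lid behind. As the robot sees it, left to right: 3 rectangular keys 52 apart, dark display, big round key, small round key 75 further right
- lid: the lid: white frame, glass pane, 345 from rear hinge to front edge, 425 wide, 14 thick. Origin: on its underside, mid-width, 315 in front of the hinge axis; x points to the hinge, z out of the top face. Hinge axis: along the machine's y, 210 behind the machine's origin, 90 above it. Starts 0.28 to 0.5 rad open, front edge up; stays where left; 2 to 6 N near the front edge push it down
- lid_push (a point): point on the lid's top (outer) face above its origin, mid-width, 315 in front of the hinge axis and 14 above the underside; a good place to push. Shut, it lies 4 above the deck. From 12 in front of it to the front edge a finger lip stands 7 above the top face along the middle 100
- key_power_top (a point): The on/off key: the small round one (26 diameter), furthest right. It stands 9 proud of the console when up; travel 6, spring 1.5 N at first to 4.5 N fully down, moving straight down and springing back. This point is the centre of its top face and moves with it.
- key_power (a joint): travel of the on/off key: the small round one (26 diameter), furthest right in m: 0 up, 0.006 fully down
- key_start_top (a point): The start key: the big round one (42 diameter), next left of the on/off key. It stands 9 proud of the console when up; travel 6, spring 1.5 N at first to 4.5 N fully down, moving straight down and springing back. This point is the centre of its top face and moves with it.
- key_start (a joint): travel of the start key: the big round one (42 diameter), next left of the on/off key in m: 0 up, 0.006 fully down
- key_prog1_top (a point): The left one of the three rectangular programme keys (24 x 30). It stands 9 proud of the console when up; travel 6, spring 1.5 N at first to 4.5 N fully down, moving straight down and springing back. This point is the centre of its top face and moves with it.
- key_prog1 (a joint): travel of the left one of the three rectangular programme keys (24 x 30) in m: 0 up, 0.006 fully down
- key_prog2_top (a point): The middle one of the three rectangular programme keys (24 x 30). It stands 9 proud of the console when up; travel 6, spring 1.5 N at first to 4.5 N fully down, moving straight down and springing back. This point is the centre of its top face and moves with it.
- key_prog2 (a joint): travel of the middle one of the three rectangular programme keys (24 x 30) in m: 0 up, 0.006 fully down
- key_prog3_top (a point): The right one of the three rectangular programme keys (24 x 30), beside the display. It stands 9 proud of the console when up; travel 6, spring 1.5 N at first to 4.5 N fully down, moving straight down and springing back. This point is the centre of its top face and moves with it.
- key_prog3 (a joint): travel of the right one of the three rectangular programme keys (24 x 30), beside the display in m: 0 up, 0.006 fully down
- dosing_cap: bystander: open blue plastic dosing cap, 44 wide, 45 high, standing on the console left of the keys (mm). Origin: centre of its underside
- stain_stick: bystander: upright stain-remover stick, 25 diameter, 46 high, standing on the console right of the on/off key (mm). Origin: centre of its underside
- peg: bystander: wooden clothes peg 72 long lying on the machine's left side deck beside the lid (mm). Origin: centre of its underside
- jug: bystander: large detergent jug 100 x 170, 270 high, on the left counter (mm). Origin: centre of its underside
- powder_tub: bystander: washing-powder tub 136 diameter, 136 high, on the right counter (mm). Origin: centre of its underside
- brush: bystander: flat hand brush with a wooden handle, 200 long, 42 wide, 20 thick, lying on the right counter (mm). Origin: centre of its underside
- mug: bystander: white mug 80 diameter, 90 high, on the left counter (mm). Origin: centre of its underside

How it is judged:
By the outcome, as a careful person would: the job done as asked, in the order asked, and still so for the second after the job is handed in, with the robot touching nothing.
It also fails if it takes over 56 s, if anything falls off the work surface, if the arm or the gripper's body presses on something with over 40 N, if the wrist force passes 120 N, or if a joint passes its speed limit or range.

## Working session

There is one attempt and no reset: what is moved stays moved. The work goes in short steps, Python scripts to look and compute and a tool call to move; the robot and the scene stay as the last step left them, time stands still between calls to the robot, and variables do not carry over. Pictures are saved under pics/ and viewed, at most 10 in all, crops included, and the job is handed in when it is done.

Besides the shell and the picture viewer there is one more tool, called after "Request:" as name([rows], argument=value, ...), one row to a line, values as JSON. arm_command: Moves the arm, as the interface text tells. Shifts and turns lie within -1 to 1; 1 stands for 120 mm of shift or pi/4 rad of turn. Its arguments: {"type":"object","properties":{"increments":{"type":"array"},"grip_force":{"type":"number"}},"required":["increments"]}

```bash
mkdir -p pics; python3 - <<'E'
from rig import ctrl
import cv2,numpy as np
s=ctrl.sense();print(s)
for n in("scene","top"):
    im=ctrl.capture(n);cv2.imwrite(f"pics/{n}0.png",im[:,:,::-1])
    c=ctrl.camera_info(n);print(n,c)
a=[cv2.imread(f"pics/{n}0.png") for n in("scene","top")]
E
```

```text
{'time_s': 0.0, 'joints': array([ 1.06459473e+00,  3.13466567e-01,  1.49847618e+00,  2.94884533e-06,
        1.33099789e+00, -2.23440491e-01]), 'dq': array([-0.00103388,  0.0016779 , -0.00029247, -0.00055632, -0.00058316,
       -0.00042224]), 'tau': array([ 4.78096063e-04, -4.12270904e+01, -2.59739721e+01, -2.66078714e-04,
        4.22157827e-03,  1.91243501e-06]), 'eef_pos': array([146.3761148 , 503.89976258, 230.71188442]), 'ee_rot': array([-2.41805491e-04,  1.40910344e-01,  9.90022131e-01, -6.29122610e-04]), 'force': array([ 0.76764249, -0.80685075, -0.61422816]), 'wrist_torque': array([0.03123291, 0.03473379, 0.05672127]), 'grip_force': 0.0, 'grip_width': 1.0061285667092281}
scene {'K': array([[362.86673851,   0.        , 253.41682028],
       [  0.        , 362.86673851, 190.24840819],
       [  0.        ,   0.        ,   1.        ]]), 'R': array([[-0.76395176,  0.6450323 ,  0.01763627],
       [ 0.4537778 ,  0.55646728, -0.69600997],
       [-0.45876292, -0.52371509, -0.7178155 ]]), 't': array([ 459.72800512, -209.43859236, 1490.60360359])}
top {'K': array([[492.43847496,   0.        , 247.38566283],
       [  0.        , 492.43847496, 183.94918766],
       [  0.        ,   0.        ,   1.        ]]), 'R': array([[ 0.01872   , -0.99963955, -0.01924375],
       [-0.98188887, -0.01475147, -0.18888262],
       [ 0.18853067,  0.0224311 , -0.9818111 ]]), 't': array([  18.51157143,  599.92929266, 1379.29904121])}
```

View pics/scene0.png

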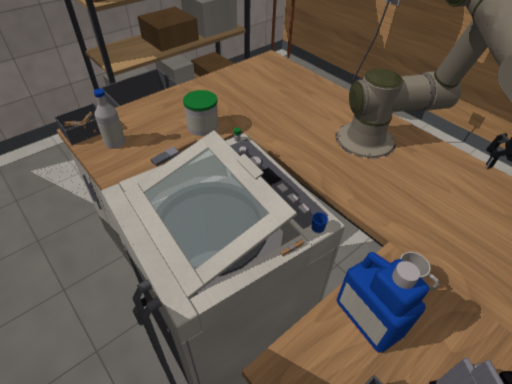

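View pics/top0.png

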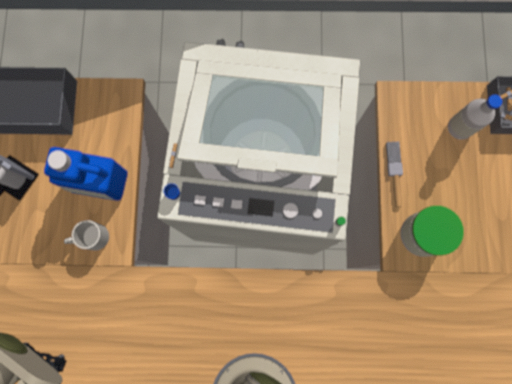

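Top view: keys at about (200,200), (218,202), (237,204), display (261,207), start (291,210), power (318,213). The lid's front edge runs from (178,160) to (305,175), with the lip near (243,165). The cap is at (172,191) and the stick at (340,221). I'll crop closer in both views.

```bash
python3 - <<'E'
import cv2,numpy as np
t=cv2.imread("pics/top0.png")[140:245,155:355]; s=cv2.imread("pics/scene0.png")[125:245,200:345]
a=cv2.resize(t,None,fx=4,fy=4,interpolation=cv2.INTER_CUBIC)
b=cv2.resize(s,None,fx=5,fy=5,interpolation=cv2.INTER_CUBIC)
cv2.imwrite("pics/tc.png",a);cv2.imwrite("pics/sc.png",b)
E
```

```text
(no output)
```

View pics/tc.png

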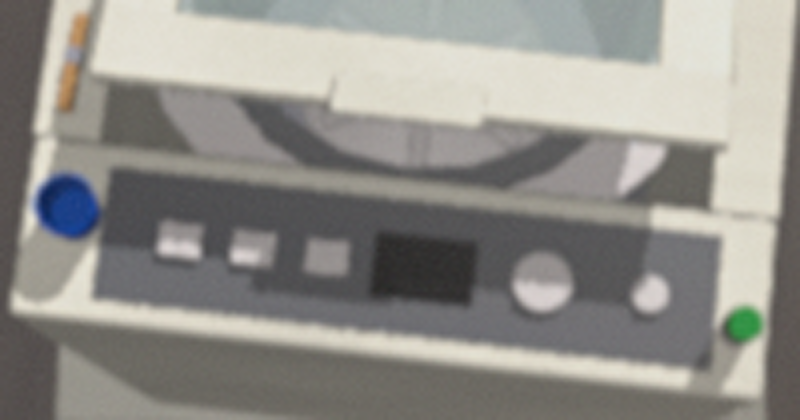

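View pics/sc.png

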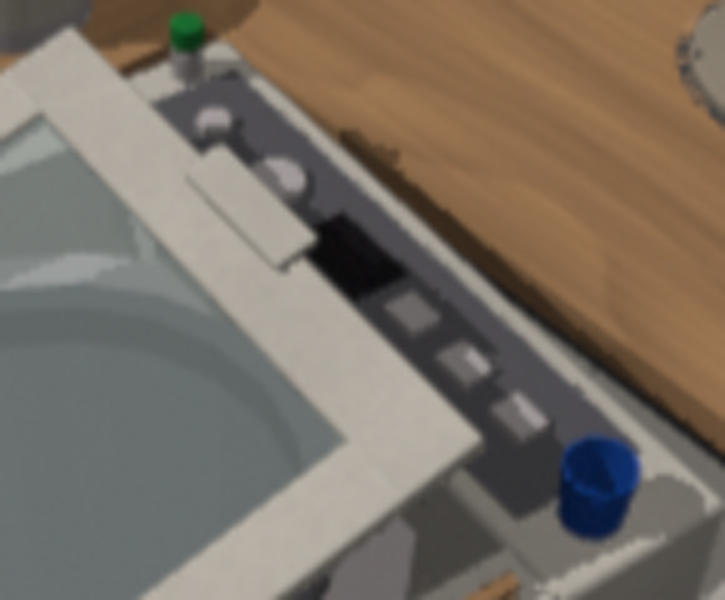

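The crops show clear key tops. In the top crop prog1–3 are at (181,240), (253,247) and (327,256), start at (543,281), power at (651,293). In the scene crop they are at (520,414), (464,361), (412,311), with power at (214,123). The lid's front corners are at (95,75) and (727,143) in the top crop, and (480,438) and (70,28) in the scene crop. Next I triangulate.

```bash
cat > h.py <<'E'
from rig import ctrl
import numpy as np,cv2
def P(n):
    c=ctrl.camera_info(n);return c["K"]@np.c_[c["R"],c["t"]]
def tri(n1,p1,n2,p2):
    P1,P2=P(n1),P(n2)
    X=cv2.triangulatePoints(P1,P2,np.float64(p1).reshape(2,1),np.float64(p2).reshape(2,1))[:,0];X=X[:3]/X[3]
    e=[np.linalg.norm((q:=M@np.r_[X,1])[:2]/q[2]-p) for M,p in((P1,p1),(P2,p2))]
    return X,e
def ray(n,p,z):
    M=P(n);A=np.c_[M[:,:2],-np.r_[p,1]];return np.linalg.solve(A,-(M[:,2]*z+M[:,3]))[:2]
E
python3 - <<'E'
from h import *
np.set_printoptions(precision=1,suppress=True)
T=lambda u,v:(155+u/4-.4,140+v/4-.4)
S=lambda u,v:(200+u/5-.4,125+v/5-.4)
pts=dict(p1=((181,240),(520,414)),p2=((253,247),(464,361)),p3=((327,256),(412,311)),st=((543,281),(281,174)),pw=((651,293),(214,123)),
 dispFR=((470,305),(404,270)),lidL=((95,75),(480,438)),lidR=((727,143),(70,28)),lipL=((330,107),(282,268)),stick=((744,324),(188,22)))
for k,(a,b) in pts.items(): print(k,*tri("top",T(*a),"scene",S(*b)), ray("top",T(*a),109))
c=ctrl.sense()
E
```

```text
p1 [543.3 159.8 107.6] [np.float64(0.039169459646842306), np.float64(0.06748313673818616)] [543.  159.7]
p2 [539.2 108.8 108.6] [np.float64(0.1618042662866192), np.float64(0.2715336037584319)] [538.9 109.1]
p3 [533.8  56.9 107.9] [np.float64(0.17079071765484546), np.float64(0.2790653088077061)] [533.3  57.2]
st [517.3 -92.6 111.9] [np.float64(0.24313071403238073), np.float64(0.36988651733021266)] [518.2 -93.3]
pw [ 511.8 -168.7  104.1] [np.float64(0.06354530619802028), np.float64(0.0930288086681033)] [ 511. -168.]
dispFR [497.1 -30.7  65.9] [np.float64(5.578818448478837), np.float64(9.168787043869209)] [500.6 -42.8]
lidL [638.7 209.6 200.8] [np.float64(0.17077600938199106), np.float64(0.319441540281903)] [660.9 225.4]
lidR [ 598.6 -207.6  203.1] [np.float64(0.324915947543352), np.float64(0.4795654833004059)] [ 618.  -222.1]
lipL [624.8  49.6 192.7] [np.float64(2.1906917966750528), np.float64(3.6861213141454163)] [639.9  57.5]
stick [ 486.8 -226.4  145.6] [np.float64(0.3499294971862511), np.float64(0.48826161883720176)] [ 490.5 -231.8]
```

Keys triangulate to z≈109 with the right spacings (52 and 75). The machine's yaw is about -0.096, and the lid is about 0.29 rad open: its front edge is 344 from the hinge, as it should be. Once the tool is turned to the machine's axes, tool x is -f (f = distance along machine x) and tool y is l (lateral). Moving to hover over the lid.

Request:
arm_command([
  {"dr": [0, 0, -0.119], "offset": [0, 0, 0], "hand": -1},
  {"dr": [0, 0, -0.119], "offset": [0, 0, 0], "hand": -1},
  {"dr": [0, 0, 0], "offset": [-0.23, -0.19, 0], "hand": -1},
  {"dr": [0, 0, 0], "offset": [-0.23, -0.19, 0], "hand": -1},
  {"dr": [0, 0, 0], "offset": [-0.23, -0.19, 0], "hand": -1},
  {"dr": [0, 0, 0], "offset": [-0.23, -0.19, 0], "hand": -1},
  {"dr": [0, 0, 0], "offset": [-0.23, -0.19, 0], "hand": -1},
  {"dr": [0, 0, 0], "offset": [-0.23, -0.19, 0], "hand": -1},
], grip_force=20)

```text
time_s: 0.9
eef_pos: [299.0, 350.9, 231.1]
ee_rot: [-0.0, 0.048, 0.999, -0.0]
force: [0.8, 0.9, 0.4]
grip_width: -0.002
grip_force: 0.0
```

Request:
arm_command([
  {"dr": [0, 0, 0], "offset": [-0.23, -0.19, 0], "hand": -1},
  {"dr": [0, 0, 0], "offset": [-0.23, -0.19, 0], "hand": -1},
  {"dr": [0, 0, 0], "offset": [-0.23, -0.19, 0], "hand": -1},
  {"dr": [0, 0, 0], "offset": [-0.23, -0.19, 0], "hand": -1},
  {"dr": [0, 0, 0], "offset": [-0.23, -0.19, 0], "hand": -1},
  {"dr": [0, 0, 0], "offset": [-0.23, -0.19, 0], "hand": -1},
  {"dr": [0, 0, 0], "offset": [-0.23, -0.19, 0], "hand": -1},
  {"dr": [0, 0, 0], "offset": [0, 0, 0], "hand": -1},
])

```text
time_s: 1.7
eef_pos: [477.3, 172.1, 230.6]
ee_rot: [-0.0, 0.05, 0.999, -0.0]
force: [-0.1, 1.0, 0.3]
grip_width: 0.002
grip_force: 0.0
```

Request:
arm_command([
  {"dr": [0, 0, 0], "offset": [-0.23, -0.19, 0], "hand": -1},
  {"dr": [0, 0, 0], "offset": [-0.23, -0.19, 0], "hand": -1},
  {"dr": [0, 0, 0], "offset": [-0.23, -0.19, 0], "hand": -1},
  {"dr": [0, 0, 0], "offset": [-0.23, -0.19, 0], "hand": -1},
  {"dr": [0, 0, 0], "offset": [-0.23, -0.19, 0], "hand": -1},
  {"dr": [0, 0, 0], "offset": [-0.23, -0.18, 0], "hand": -1},
  {"dr": [0, 0, 0], "offset": [-0.23, -0.17, 0], "hand": -1},
  {"dr": [0, 0, 0], "offset": [0, 0, 0], "hand": -1},
])

```text
time_s: 2.5
eef_pos: [654.0, -1.3, 229.6]
ee_rot: [-0.001, 0.049, 0.999, -0.0]
force: [-0.6, -0.3, 0.1]
grip_width: 0.0
grip_force: 0.0
```

```bash
python3 - <<'E'
from h import *
s=ctrl.sense();print(s["eef_pos"],s["force"],s["joints"])
c=ctrl.camera_info("wrist");print(c)
im=ctrl.capture("wrist");cv2.imwrite("pics/w1.png",im[:,:,::-1])
# projected expected push point and TCP
M=P("wrist")
for X in ((635,0,193),tuple(s["eef_pos"]),(538.9,109,109),(511,-168,109)):
    q=M@np.r_[X,1];print(X,q[:2]/q[2])
E
```

```text
[653.98535563  -1.34987977 229.63290334] [-0.56145166 -0.33833413  0.0512878 ] [-1.80685410e-01  6.11048191e-01  1.05300684e+00 -4.09900610e-04
  1.47897826e+00 -1.65290173e+00]
{'K': array([[333.88424555,   0.        , 253.95387303],
       [  0.        , 333.88424555, 190.93482514],
       [  0.        ,   0.        ,   1.        ]]), 'R': array([[ 9.82459524e-02,  9.95162151e-01,  1.61380881e-04],
       [ 9.54205345e-01, -9.42485923e-02,  2.83917878e-01],
       [ 2.82559537e-01, -2.77397919e-02, -9.58848587e-01]]), 't': array([ -62.0804418 , -659.93664357,  193.29514454])}
(635, 0, 193) [251.80755899 194.18674311]
(np.float64(653.9853556293211), np.float64(-1.3498797706181933), np.float64(229.632903342556)) [252.50832813 255.07172893]
(538.9, 109, 109) [390.80351342  17.7866318 ]
(511, -168, 109) [ 1.14820773 16.32354382]
```

View pics/w1.png

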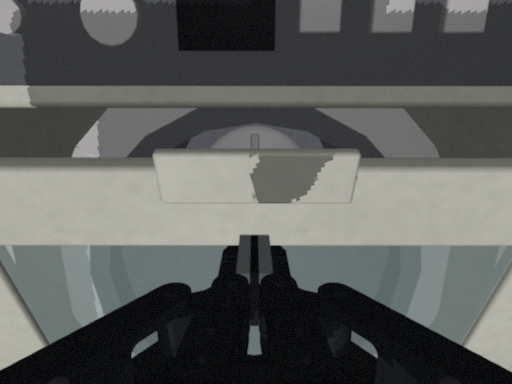

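The wrist view shows the lip from (155,150) to (358,203), about 1 mm from the prediction, with the fingers centred on it at col 254. I descend just behind the lip.

Request:
arm_command([
  {"dr": [0, 0, 0], "offset": [0.01, 0, 0.033], "hand": -1},
  {"dr": [0, 0, 0], "offset": [0.01, 0, 0.033], "hand": -1},
  {"dr": [0, 0, 0], "offset": [0.01, 0, 0.033], "hand": -1},
  {"dr": [0, 0, 0], "offset": [0.01, 0, 0.033], "hand": -1},
  {"dr": [0, 0, 0], "offset": [0.01, 0, 0.033], "hand": -1},
  {"dr": [0, 0, 0], "offset": [0, 0, 0.033], "hand": -1},
  {"dr": [0, 0, 0], "offset": [0, 0, 0.033], "hand": -1},
  {"dr": [0, 0, 0], "offset": [0, 0, 0.033], "hand": -1},
])

```text
time_s: 3.35
eef_pos: [647.0, 1.5, 199.8]
ee_rot: [0.001, 0.048, 0.999, -0.0]
force: [0.1, 0.5, 2.4]
grip_width: 0.003
grip_force: 1.2
```

Request:
arm_command([
  {"dr": [0, 0, 0], "offset": [0.008, 0, 0.033], "hand": -1},
  {"dr": [0, 0, 0], "offset": [0.01, 0, 0.033], "hand": -1},
  {"dr": [0, 0, 0], "offset": [0.01, 0, 0.033], "hand": -1},
  {"dr": [0, 0, 0], "offset": [0.01, 0, 0.033], "hand": -1},
])

```text
time_s: 3.75
eef_pos: [642.2, 1.9, 183.5]
ee_rot: [0.0, 0.048, 0.999, -0.0]
force: [3.6, -0.1, 1.5]
grip_width: -0.0
grip_force: 1.8
```

Request:
arm_command([
  {"dr": [0, 0, 0], "offset": [-0.012, 0, 0.033], "hand": -1},
  {"dr": [0, 0, 0], "offset": [-0.005, 0, 0.033], "hand": -1},
  {"dr": [0, 0, 0], "offset": [0.004, 0, 0.033], "hand": -1},
  {"dr": [0, 0, 0], "offset": [0.006, 0, 0.033], "hand": -1},
])

```text
time_s: 4.15
eef_pos: [642.8, 2.0, 167.6]
ee_rot: [-0.0, 0.048, 0.999, 0.0]
force: [-2.0, 0.1, 3.2]
grip_width: -0.008
grip_force: 1.6
```

Request:
arm_command([
  {"dr": [0, 0, 0], "offset": [0.007, 0, 0.033], "hand": -1},
  {"dr": [0, 0, 0], "offset": [0.007, 0, 0.033], "hand": -1},
  {"dr": [0, 0, 0], "offset": [0.007, 0, 0.033], "hand": -1},
  {"dr": [0, 0, 0], "offset": [0.006, 0, 0.033], "hand": -1},
  {"dr": [0, 0, 0], "offset": [0.006, 0, 0.033], "hand": -1},
  {"dr": [0, 0, 0], "offset": [0.005, 0, 0.033], "hand": -1},
  {"dr": [0, 0, 0], "offset": [0.005, 0, 0.033], "hand": -1},
  {"dr": [0, 0, 0], "offset": [0.005, 0, 0.033], "hand": -1},
])

```text
time_s: 4.95
eef_pos: [637.2, 2.5, 135.9]
ee_rot: [-0.0, 0.048, 0.999, 0.0]
force: [-1.4, 0.1, 3.3]
grip_width: -0.002
grip_force: 1.5
```

Request:
arm_command([
  {"dr": [0, 0, 0], "offset": [0.004, 0, 0.033], "hand": -1},
  {"dr": [0, 0, 0], "offset": [0.004, 0, 0.033], "hand": -1},
  {"dr": [0, 0, 0], "offset": [0.003, 0, 0.033], "hand": -1},
  {"dr": [0, 0, 0], "offset": [0.003, 0, 0.033], "hand": -1},
  {"dr": [0, 0, 0], "offset": [0.002, 0, 0.025], "hand": -1},
  {"dr": [0, 0, 0], "offset": [0.001, 0, 0.02], "hand": -1},
  {"dr": [0, 0, 0], "offset": [0, 0, 0.02], "hand": -1},
])

```text
time_s: 5.65
eef_pos: [635.2, 2.6, 112.4]
ee_rot: [-0.0, 0.048, 0.999, -0.0]
force: [-3.3, 0.2, 2.7]
grip_width: -0.004
grip_force: 1.5
```

Request:
arm_command([
  {"dr": [0, 0, 0], "offset": [0, 0, 0.015], "hand": -1},
  {"dr": [0, 0, 0], "offset": [0, 0, 0.015], "hand": -1},
  {"dr": [0, 0, 0], "offset": [0, 0, 0.01], "hand": -1},
  {"dr": [0, 0, 0], "offset": [0, 0, 0.01], "hand": -1},
])

```text
time_s: 6.05
eef_pos: [635.2, 2.6, 106.6]
ee_rot: [0.0, 0.048, 0.999, -0.0]
force: [-2.4, 0.6, 2.8]
grip_width: -0.003
grip_force: 1.4
```

Request:
arm_command([
  {"dr": [0, 0, 0], "offset": [0, 0, 0.008], "hand": -1},
  {"dr": [0, 0, 0], "offset": [0, 0, 0.008], "hand": -1},
  {"dr": [0, 0, 0], "offset": [0, 0, 0], "hand": -1},
])

```text
time_s: 6.35
eef_pos: [635.3, 2.6, 104.5]
ee_rot: [0.0, 0.048, 0.999, 0.0]
force: [-0.0, 0.6, 0.6]
grip_width: 0.002
grip_force: 0.2
```

Request:
arm_command([
  {"dr": [0, 0, 0], "offset": [0, 0, 0.008], "hand": -1},
  {"dr": [0, 0, 0], "offset": [0, 0, 0.008], "hand": -1},
  {"dr": [0, 0, 0], "offset": [0, 0, 0], "hand": -1},
])

```text
time_s: 6.65
eef_pos: [635.4, 2.6, 104.0]
ee_rot: [0.0, 0.048, 0.999, -0.0]
force: [-6.1, 1.1, 11.3]
grip_width: -0.0
grip_force: 5.3
```

Force jumped to 11 N at z=104, which matches the shut height. I lift off and go above the on/off key.

Request:
arm_command([
  {"dr": [0, 0, 0], "offset": [0, 0, -0.1], "hand": -1},
  {"dr": [0, 0, 0], "offset": [0, 0, -0.3], "hand": -1},
  {"dr": [0, 0, 0], "offset": [0, 0, -0.3], "hand": -1},
  {"dr": [0, 0, 0], "offset": [0, 0, 0], "hand": -1},
])

```text
time_s: 7.05
eef_pos: [637.4, 2.3, 192.6]
ee_rot: [0.005, 0.048, 0.999, -0.001]
force: [0.4, 0.1, -0.5]
grip_width: 0.001
grip_force: 0.0
```

Request:
arm_command([
  {"dr": [0, 0, 0], "offset": [0.11, -0.19, 0], "hand": -1},
  {"dr": [0, 0, 0], "offset": [0.11, -0.19, 0], "hand": -1},
  {"dr": [0, 0, 0], "offset": [0.11, -0.19, 0], "hand": -1},
  {"dr": [0, 0, 0], "offset": [0.11, -0.19, 0], "hand": -1},
  {"dr": [0, 0, 0], "offset": [0.11, -0.19, 0], "hand": -1},
  {"dr": [0, 0, 0], "offset": [0.11, -0.19, 0], "hand": -1},
  {"dr": [0, 0, 0], "offset": [0.11, -0.19, 0], "hand": -1},
  {"dr": [0, 0, 0], "offset": [0.11, -0.19, 0], "hand": -1},
])

```text
time_s: 7.85
eef_pos: [512.0, -169.6, 186.7]
ee_rot: [0.0, 0.048, 0.999, -0.0]
force: [-0.3, -0.6, 0.2]
grip_width: -0.002
grip_force: 0.0
```

```bash
python3 - <<'E'
from h import *
s=ctrl.sense();e=s["eef_pos"];print(e,s["force"])
im=ctrl.capture("wrist")[:,:,::-1].copy();t=ctrl.capture("top")[:,:,::-1]
cv2.imwrite("pics/w2.png",np.hstack([cv2.resize(im,(400,300)),cv2.resize(t[30:250,150:370],(400,300))]))
M=P("wrist")
for n,X in dict(pw=(511.4,-168.3,109),st=(518,-93,109),tcp=tuple(e),under=(e[0],e[1],109)).items():
    q=M@np.r_[X,1];print(n,q[:2]/q[2]*400/512)
E
```

```text
[ 512.02778167 -169.64677482  186.66250437] [-0.33626    -0.61968297  0.21961437]
pw [202.20408049 156.87935759]
st [287.14917717 155.97359044]
tcp [201.87284508 198.24038273]
under [200.76676087 157.68633734]
```

View pics/w2.png

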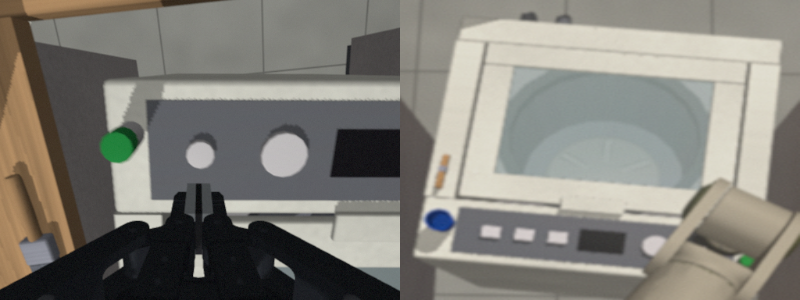

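The lid is flush in the top view (right half). In the wrist view (left half) the power key is at (200,154) and start at (285,155), about 2–3 mm nearer the robot than planned. I shift 2 mm and descend.

Request:
arm_command([
  {"dr": [0, 0, 0], "offset": [0.017, 0.005, 0.1], "hand": -1},
  {"dr": [0, 0, 0], "offset": [0, 0, 0.12], "hand": -1},
  {"dr": [0, 0, 0], "offset": [0, 0, 0.12], "hand": -1},
  {"dr": [0, 0, 0], "offset": [0, 0, 0.12], "hand": -1},
  {"dr": [0, 0, 0], "offset": [0, 0, 0.1], "hand": -1},
  {"dr": [0, 0, 0], "offset": [0, 0, 0.03], "hand": -1},
  {"dr": [0, 0, 0], "offset": [0, 0, 0], "hand": -1},
])

```text
time_s: 8.65
eef_pos: [510.7, -167.6, 115.4]
ee_rot: [-0.0, 0.048, 0.999, 0.0]
force: [0.3, -0.7, 0.8]
grip_width: -0.003
grip_force: 0.0
```

Request:
arm_command([
  {"dr": [0, 0, 0], "offset": [0, 0, 0.015], "hand": -1},
  {"dr": [0, 0, 0], "offset": [0, 0, 0.015], "hand": -1},
  {"dr": [0, 0, 0], "offset": [0, 0, 0.015], "hand": -1},
  {"dr": [0, 0, 0], "offset": [0, 0, 0.015], "hand": -1},
  {"dr": [0, 0, 0], "offset": [0, 0, 0], "hand": -1},
])

```text
time_s: 9.15
eef_pos: [510.7, -168.1, 108.8]
ee_rot: [0.0, 0.048, 0.999, -0.0]
force: [-0.6, -0.1, 1.3]
grip_width: -0.001
grip_force: 0.7
```

Contact at 109. I press through the travel.

Request:
arm_command([
  {"dr": [0, 0, 0], "offset": [0, 0, 0.015], "hand": -1},
  {"dr": [0, 0, 0], "offset": [0, 0, 0.015], "hand": -1},
  {"dr": [0, 0, 0], "offset": [0, 0, 0.015], "hand": -1},
  {"dr": [0, 0, 0], "offset": [0, 0, 0], "hand": -1},
])

```text
time_s: 9.55
eef_pos: [510.8, -168.1, 103.4]
ee_rot: [0.0, 0.048, 0.999, -0.0]
force: [-0.1, -0.1, 4.3]
grip_width: 0.001
grip_force: 2.1
```

Request:
arm_command([
  {"dr": [0, 0, 0], "offset": [0, 0, 0.01], "hand": -1},
  {"dr": [0, 0, 0], "offset": [0, 0, 0.005], "hand": -1},
  {"dr": [0, 0, 0], "offset": [0, 0, 0], "hand": -1},
])

```text
time_s: 9.85
eef_pos: [510.8, -168.1, 102.9]
ee_rot: [0.0, 0.048, 0.999, -0.0]
force: [-4.8, 2.2, 14.1]
grip_width: -0.006
grip_force: 7.4
```

Bottomed out at 14 N. I release and go to prog2, 278 mm to the left.

Request:
arm_command([
  {"dr": [0, 0, 0], "offset": [0, 0, -0.05], "hand": -1},
  {"dr": [0, 0, 0], "offset": [0, 0, -0.15], "hand": -1},
  {"dr": [0, 0, 0], "offset": [0, 0, -0.2], "hand": -1},
  {"dr": [0, 0, 0], "offset": [0, 0.2, 0], "hand": -1},
  {"dr": [0, 0, 0], "offset": [0, 0.3, 0], "hand": -1},
  {"dr": [0, 0, 0], "offset": [0, 0.3, 0], "hand": -1},
  {"dr": [0, 0, 0], "offset": [0, 0.3, 0], "hand": -1},
  {"dr": [0, 0, 0], "offset": [0, 0.3, 0], "hand": -1},
])

```text
time_s: 10.65
eef_pos: [526.5, 0.7, 149.3]
ee_rot: [-0.0, 0.048, 0.999, 0.0]
force: [-0.1, 0.4, -0.2]
grip_width: -0.001
grip_force: 0.0
```

Request:
arm_command([
  {"dr": [0, 0, 0], "offset": [0, 0.3, 0], "hand": -1},
  {"dr": [0, 0, 0], "offset": [0, 0.3, 0], "hand": -1},
  {"dr": [0, 0, 0], "offset": [0, 0.3, 0], "hand": -1},
  {"dr": [0, 0, 0], "offset": [0, 0.02, 0], "hand": -1},
  {"dr": [0, 0, 0], "offset": [0, 0, 0], "hand": -1},
])

```text
time_s: 11.15
eef_pos: [537.1, 109.7, 149.2]
ee_rot: [-0.0, 0.047, 0.999, -0.0]
force: [0.3, -0.4, -0.1]
grip_width: -0.003
grip_force: 0.0
```

```bash
python3 - <<'E'
from h import *
s=ctrl.sense();e=s["eef_pos"];print(e,s["force"])
im=ctrl.capture("wrist")[:,:,::-1].copy()
cv2.imwrite("pics/w3.png",im)
M=P("wrist")
for n,X in dict(p2=(537.5,109,109),under=(e[0],e[1],109)).items():
    q=M@np.r_[X,1];print(n,q[:2]/q[2])
E
```

```text
[537.06358602 109.66450137 149.152674  ] [ 0.27887385 -0.3617397  -0.0549241 ]
p2 [255.78346019 222.00459146]
under [256.83823374 221.21604332]
```

View pics/w3.png

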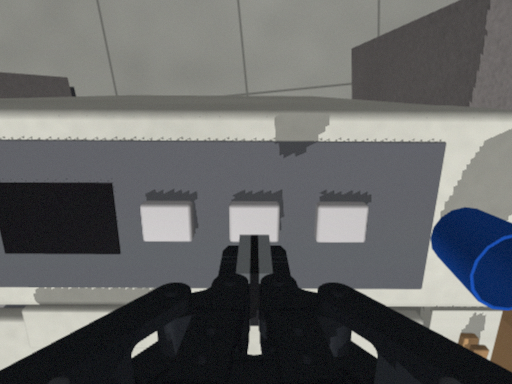

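Prog2's face is centred at (255,222), and the point under the TCP projects to (257,221), so the tool is aligned. I press.

Request:
arm_command([
  {"dr": [0, 0, 0], "offset": [0, 0, 0.1], "hand": -1},
  {"dr": [0, 0, 0], "offset": [0, 0, 0.1], "hand": -1},
  {"dr": [0, 0, 0], "offset": [0, 0, 0.07], "hand": -1},
  {"dr": [0, 0, 0], "offset": [0, 0, 0.03], "hand": -1},
  {"dr": [0, 0, 0], "offset": [0, 0, 0.015], "hand": -1},
  {"dr": [0, 0, 0], "offset": [0, 0, 0.015], "hand": -1},
  {"dr": [0, 0, 0], "offset": [0, 0, 0.015], "hand": -1},
  {"dr": [0, 0, 0], "offset": [0, 0, 0], "hand": -1},
])

```text
time_s: 12.0
eef_pos: [537.5, 109.1, 108.4]
ee_rot: [0.0, 0.048, 0.999, -0.0]
force: [-0.1, -0.1, 2.0]
grip_width: 0.0
grip_force: 0.8
```

Request:
arm_command([
  {"dr": [0, 0, 0], "offset": [0, 0, 0.015], "hand": -1},
  {"dr": [0, 0, 0], "offset": [0, 0, 0.01], "hand": -1},
  {"dr": [0, 0, 0], "offset": [0, 0, 0.005], "hand": -1},
  {"dr": [0, 0, 0], "offset": [0, 0, 0], "hand": -1},
])

```text
time_s: 12.4
eef_pos: [537.6, 109.1, 104.8]
ee_rot: [0.0, 0.048, 0.999, -0.0]
force: [0.5, -1.1, 3.3]
grip_width: -0.0
grip_force: 1.7
```

Request:
arm_command([
  {"dr": [0, 0, 0], "offset": [0, 0, 0.012], "hand": -1},
  {"dr": [0, 0, 0], "offset": [0, 0, 0.01], "hand": -1},
  {"dr": [0, 0, 0], "offset": [0, 0, 0.004], "hand": -1},
  {"dr": [0, 0, 0], "offset": [0, 0, 0], "hand": -1},
])

```text
time_s: 12.8
eef_pos: [537.6, 109.1, 102.9]
ee_rot: [0.001, 0.048, 0.999, -0.0]
force: [-4.5, -0.8, 14.7]
grip_width: -0.002
grip_force: 7.8
```

Bottomed out. I release and go to start, about 203 mm to the right.

Request:
arm_command([
  {"dr": [0, 0, 0], "offset": [0, 0, -0.05], "hand": -1},
  {"dr": [0, 0, 0], "offset": [0, 0, -0.15], "hand": -1},
  {"dr": [0, 0, 0], "offset": [0, 0, -0.2], "hand": -1},
  {"dr": [0, 0, 0], "offset": [0, -0.29, 0], "hand": -1},
  {"dr": [0, 0, 0], "offset": [0, -0.3, 0], "hand": -1},
  {"dr": [0, 0, 0], "offset": [0, -0.3, 0], "hand": -1},
  {"dr": [0, 0, 0], "offset": [0, -0.3, 0], "hand": -1},
  {"dr": [0, 0, 0], "offset": [0, -0.3, 0], "hand": -1},
])

```text
time_s: 13.6
eef_pos: [519.6, -70.0, 149.0]
ee_rot: [-0.001, 0.048, 0.999, 0.0]
force: [0.9, 0.0, 0.6]
grip_width: 0.0
grip_force: 0.0
```

Request:
arm_command([
  {"dr": [0, 0, 0], "offset": [0, -0.2, 0], "hand": -1},
  {"dr": [0, 0, 0], "offset": [0, 0, 0], "hand": -1},
  {"dr": [0, 0, 0], "offset": [0, 0, 0], "hand": -1},
])

```text
time_s: 13.9
eef_pos: [517.6, -92.6, 149.0]
ee_rot: [-0.0, 0.048, 0.999, 0.0]
force: [0.3, 0.7, 1.2]
grip_width: 0.004
grip_force: 0.0
```

Request:
arm_command([
  {"dr": [0, 0, 0], "offset": [0, 0, 0.1], "hand": -1},
  {"dr": [0, 0, 0], "offset": [0, 0, 0.1], "hand": -1},
  {"dr": [0, 0, 0], "offset": [0, 0, 0.07], "hand": -1},
  {"dr": [0, 0, 0], "offset": [0, 0, 0.03], "hand": -1},
  {"dr": [0, 0, 0], "offset": [0, 0, 0.02], "hand": -1},
  {"dr": [0, 0, 0], "offset": [0, 0, 0.02], "hand": -1},
  {"dr": [0, 0, 0], "offset": [0, 0, 0.02], "hand": -1},
  {"dr": [0, 0, 0], "offset": [0, 0, 0], "hand": -1},
])

```text
time_s: 14.7
eef_pos: [518.1, -92.7, 106.4]
ee_rot: [0.0, 0.048, 0.999, 0.0]
force: [-0.8, 1.7, 3.9]
grip_width: -0.002
grip_force: 1.3
```

Request:
arm_command([
  {"dr": [0, 0, 0], "offset": [0, 0, 0.015], "hand": -1},
  {"dr": [0, 0, 0], "offset": [0, 0, 0.012], "hand": -1},
  {"dr": [0, 0, 0], "offset": [0, 0, 0], "hand": -1},
])

```text
time_s: 15.0
eef_pos: [518.1, -92.7, 103.1]
ee_rot: [0.0, 0.048, 0.999, 0.0]
force: [-0.6, 1.3, 3.4]
grip_width: 0.001
grip_force: 2.1
```

Request:
arm_command([
  {"dr": [0, 0, 0], "offset": [0, 0, 0.01], "hand": -1},
  {"dr": [0, 0, 0], "offset": [0, 0, 0.005], "hand": -1},
  {"dr": [0, 0, 0], "offset": [0, 0, 0], "hand": -1},
])

```text
time_s: 15.3
eef_pos: [518.2, -92.8, 102.8]
ee_rot: [0.001, 0.048, 0.999, -0.0]
force: [-5.3, 3.6, 17.1]
grip_width: 0.001
grip_force: 9.0
```

Request:
arm_command([
  {"dr": [0, 0, 0], "offset": [0, 0, -0.05], "hand": -1},
  {"dr": [0, 0, 0], "offset": [0, 0, -0.15], "hand": -1},
  {"dr": [0, 0, 0], "offset": [0, 0, -0.3], "hand": -1},
  {"dr": [0, 0, 0], "offset": [0, 0, -0.3], "hand": -1},
  {"dr": [0, 0, 0], "offset": [0.3, 0, -0.2], "hand": -1},
  {"dr": [0, 0, 0], "offset": [0.3, 0, 0], "hand": -1},
  {"dr": [0, 0, 0], "offset": [0.3, 0, 0], "hand": -1},
  {"dr": [0, 0, 0], "offset": [0, 0, 0], "hand": -1},
])

```text
time_s: 16.1
eef_pos: [407.5, -81.8, 221.1]
ee_rot: [-0.001, 0.048, 0.999, -0.0]
force: [0.9, -0.2, -0.3]
grip_width: -0.003
grip_force: 0.0
```

```bash
python3 - <<'E'
from h import *
s=ctrl.sense();print(s["time_s"],s["eef_pos"],s["force"])
cv2.imwrite("pics/end.png",np.hstack([cv2.resize(ctrl.capture(n)[:,:,::-1],(400,300)) for n in("scene","top")]))
E
```

```text
16.1 [407.53760974 -81.77958624 221.07785038] [ 0.91651607 -0.23360703 -0.27988668]
```

View pics/end.png

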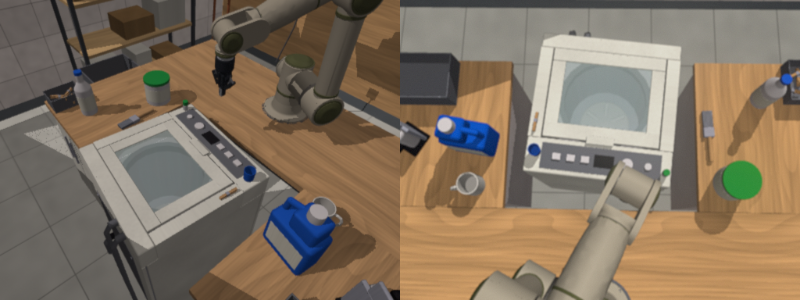

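The lid is shut in both views, the cap (250,173), stick (185,103) and peg (228,192) haven't moved, and the arm is clear. All three keys bottomed out when pressed, so I'm handing in.

```bash
python3 -c "
from rig import ctrl
print(ctrl.finish_job())"
```

```text
the job is handed in; nothing more can be done
None
```

The lid is shut, and the on/off, middle programme and start keys were each pressed fully down and released, in that order; nothing else looks moved, and the job was handed in at about 16 s.

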